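Gauge the depth of a blind well with a depth rod

TASK

Check the depth of the blind well in the aluminium block: take the steel depth rod from its stand, slide it down into the well until it bottoms (you cannot see how deep the well is, and the rod goes in stiffly, so feel for the floor and do not ram it), and leave it standing there. Then slide the cursor on the scale column down until its pointer is level with the top of the rod, so that the exposed length can be read. Leave everything else on the bench where it stands.

Things in the scene. Friction and masses are not known exactly. Their poses are not given: they have to be found in the camera images.
- depth_rod: loose steel depth rod, 129 mm long, about 140 g, upright in its stand. Origin at the centre of its lower end, z up along it. Round shank 14 mm thick, 90 mm long, its last 5 mm tapered to 7 mm; finger guard 32 mm in diameter at 90 to 95 mm; round grip head 20 mm in diameter at 95 to 129 mm, to be gripped with 40 N or more.
- rod_top (a point): centre of the flat top of the depth rod's head, 129 mm above its lower end.
- rod_tip (a point): centre of the lower end of the depth rod.
- rod_stand: fixed grey square stand 62 x 62 x 40 mm in which the rod stands: a hole 16 mm in diameter, 36 mm deep, in which the rod's lower end rests 4 mm above the bench and can be drawn straight up. Origin at the centre of its underside. Room, fixed: a clamp stand 0.73 m tall stands behind the bench's middle (x above 0.52, y -0.06 to 0.14), an ultrasonic bath 0.36 m high at the left (x above 0.56, y above 0.2).
- gauge: fixed gauge: dark steel base plate 85 x 180 x 10 mm. Origin on the bench near its middle, z up. At y = -50 mm stands a plain aluminium block 60 x 60 mm, its top 90 mm above the bench, with the well in it; at y = +70 mm, x = +12 mm an aluminium scale column 14 x 24 mm, 200 mm high. Pressing the rod on any part of it with more than 35 N is ramming.
- well_mouth (a point): centre of the well's mouth in the block's top face, z up. Round vertical bore 15.2 mm wide with a 2.5 mm chamfer. Its floor, a stiffly cushioned seat (gives 1 mm per 6 N), is hidden 42 to 75 mm below, different each time; over 25 N on it is ramming. From 16 to 40 mm down a sprung shoe in the +y wall rubs on the rod: sliding takes 3 to 9 N and the rod stays where left.
- cursor (a joint): height of the cursor on the scale column: 0 at the lowest (pointer 130 mm above the bench), growing upward, 0.066 m at the highest (pointer 196 mm). It starts high. It moves with about 3.5 to 4.5 N of friction and stays where it is left.
- pointer_tip (a point): end of the cursor's thin horizontal pointer (3 mm thick; this point is at mid-thickness), which points to -y of the gauge toward the well and ends 80 mm short of the well's axis. It is level with the middle of the cursor's 16 mm high dark carriage.
- cursor_pin (a point): centre of the top of the cursor's upright round steel grip pin, 16 mm in diameter, free over the top 40 mm; 45 mm above the pointer's level, 30 mm out from the gauge's centre line toward -x of the gauge. Pinch it or press down on it to slide the cursor.

How it is judged (in metres and radians):
On the way:
1. the depth rod stands in the well with its end on the well's floor (distance between rod_tip and well_seat_c0 below 0.0052 m and horizontal distance between rod_tip and well_mouth below 0.003 m and angle between the z axis of depth_rod and the z axis of gauge, either way round below 0.08 rad), for 0.2 s.
At the end, for the whole second after the job is handed in: The depth rod stands at rest in the well, its lower end within about 2 mm of the well's floor, within 3 mm of the well's axis and upright within 0.08 rad; the pointer is within 4 mm of the level of the rod's top (all of step 1 and z of pointer_tip in the frame of rod_top between -0.004 and 0.004 m and linear speed of depth_rod below 0.01 m/s); the robot touches nothing.
It fails at once if the rod is rammed: more than 25 N between the rod and the well's floor (contact force between depth_rod and well_seat_c0 above 25 N).
It fails at once if the rod is jammed with more than 35 N against the gauge (contact force between depth_rod and gauge above 35 N).
It fails at once if a bystander (bottle, vials, beaker, hexagon key, bowl or ferrule) is shifted by more than 20 mm (distance of any of wash_bottle, vial_1, beaker, hex_key, steel_bowl, vial_2, ferrule from where it was at the start of the episode above 0.02 m).
It also fails if it takes over 64 s, if anything falls off the work surface, if the arm or the gripper's body presses on something with over 40 N, if the wrist force passes 120 N, or if a joint passes its speed limit or range.

ROBOT

A 6-joint arm with a two-finger parallel gripper is mounted at the origin on a cart in front of the work surface, level with it; the furniture and walls round the work are solid. World frame = base frame: x ahead of the robot, y to its left, z up, the work surface at z = 0. Lengths are in mm, angles in rad, forces in N, time in s.
With the tool pointing down it reaches from about 275 to 1000 mm from the base axis. Payload 8.4 kg.
Tool frame: the origin (TCP) lies midway between the tips of the shut fingers; the grasp point (between the pads) lies 19 mm behind it; z points along the fingers, y is the line along which they close (so a half turn about z gives the same grasp; the last joint's range is limited). The gripper opens to 85 mm and grips with 20 to 120 N. Pads are 22 mm wide; open, the fingers measure 114 mm over their backs; the gripper's body (76 mm by 85 mm) begins 54 mm behind the grasp point. The pads swing forward as they close: fully open they stand 13 mm farther back than shut.
Start: joints at [1.24, 0.353, 1.633, -0, 1.155, -0.002], TCP at [201.816, 591.522, 231.281] pointing down, gripper open.
Joint ranges: [-2.63, 2.63], [-0.92, 2.1], [0.06, 2.66], [-1.3, 4.44], [0, 2.69], [-3.02, 3.02]. Speed limits (rad/s): [2.22, 2.22, 2.79, 3.14, 3.14, 3.14].

INTERFACE

Orientations are given as [roll, pitch, yaw] about the fixed x, y, z axes, in that order (R = Rz(yaw) Ry(pitch) Rx(roll)).
In Python, from rig import telemetry, optics, r gives the robot as it stands.
- The arm moves only by the tool play_rows, never from a script. Its arguments are lists of equal length, an entry for each row: "dp": the shift along the tool's x, y, z in units of 40 mm (1.0 is 40 mm), a list of three; "rot": the turn, a rotation vector about the tool's x, y, z in units of 6 degrees (1.0 is 6 degrees), a list of three. In form: {"dp": [[tx, ty, tz], ...], "rot": [[ax, ay, az], ...]}. A call has 1 to 5 rows; each row is the pose to reach, as a shift and turn from the pose commanded when the call began, along the tool's axes at that moment; what a row does not reach only later rows make up. A row lasts 1/12 s, in which the tool goes at most 41.7 mm and 7.16 degrees, less where a joint would pass 70% of its speed; a pose out of reach is approached as far as the arm can. A call with a gripper value outside its range is refused whole. "fingers" is the opening, from 0 (shut) to 1 (fully open), set as the call begins (left out, the last holds). The fingers move at their own pace and stop on an object; "grip_force" is the grip in N (left out, the last holds). Time passes only in rows, so rows that repeat a pose let the fingers close. It gives the time, the measured TCP pose, the force, the opening and the grip force at its end, in the units of the state.
- telemetry.sense(): the state, without advancing time (a new reading comes with each control period).
- optics.grab_frame(name): name is "scene" or "top" or "wrist"; returns a dict with "color" (400x640x3 uint8, red, green, blue), "mtx" (3x3 intrinsics, pixels), "D" ([k1, k2, p1, p2, k3] as OpenCV has them; the pictures are not rectified), "R" (3x3) and "t" (3): a world point X has camera coordinates R X + t; the wrist camera has in their place "mount" (4x4, takes a point from camera to tool coordinates, whose origin is the TCP and whose axes are the flange's). Camera axes: x right, y down, z forward; pixel columns grow to the right and rows downward; lengths in mm; the calibration is good to about 2 mm. A picture is of the moment at which its call begins: read the wrist's pose just before it. There is no depth.
- r.sign_off(): hands the job in; it is judged then, once.
The state is a dict: "clock": time; "qpos": joint angles; "qvel": joint speeds; "joint_efforts": joint torques, N m; "eef_pos": TCP position; "tcp_rot": TCP orientation; "contact_force": force on the tool from outside, world axes, zero at the start; "wrist_torque": the same for the moment, N m; "opening": opening from 0.0 (shut) to 1.0 (fully open); "grasp_force": force on a finger pad.
Only numpy, scipy, OpenCV 4.12 (cv2) and the standard library are available. Lean on these libraries where they do the work, as an engineer would, in place of code of your own. Each camera call takes 0.05 s, during which the arm holds its last target. There are 200 camera calls.

## Working session

There is one attempt and no reset: what is moved stays moved. The work goes in short steps, Python scripts to look and compute and a tool call to move; the robot and the scene stay as the last step left them, time stands still between calls to the robot, and variables do not carry over. Pictures are saved under pics/ and viewed, at most 10 in all, crops included, and the job is handed in when it is done.

Besides the shell and the picture viewer there is one more tool, called after ">>>" in YAML: its name, and indented under it one key for each argument. play_rows: Moves the arm, as the interface text tells. Its arguments: {"type":"object","properties":{"dp":{"type":"array"},"rot":{"type":"array"},"fingers":{"type":"number"},"grip_force":{"type":"number"}},"required":["dp","rot"]}

```bash
ls; mkdir -p pics
cat > h.py <<'E'
import numpy as np, cv2, json
from rig import telemetry, optics, r
from scipy.spatial.transform import Rotation as Ro
def grab(n):
    s=telemetry.sense(); f=optics.grab_frame(n)
    if 'mount' in f:
        T=np.eye(4); T[:3,:3]=Ro.from_euler('xyz',s['tcp_rot']).as_matrix(); T[:3,3]=s['eef_pos']
        M=np.linalg.inv(T@np.array(f['mount'])); f['R']=M[:3,:3]; f['t']=M[:3,3]
    for k in('R','t','mtx','D'): f[k]=np.array(f[k],float)
    return f
def ray(f,uv):
    p=cv2.undistortPoints(np.array([[uv]],float),f['mtx'],f['D'])[0,0]
    return -f['R'].T@f['t'], f['R'].T@np.array([p[0],p[1],1])
def onz(f,uv,z):
    c,d=ray(f,uv); return c+d*(z-c[2])/d[2]
def proj(f,X):
    return cv2.projectPoints(np.array([X],float).reshape(-1,1,3),cv2.Rodrigues(f['R'])[0],f['t'],f['mtx'],f['D'])[0][:,0]
def tri(*fu):
    A=0;b=0
    for f,u in fu:
        c,d=ray(f,u); d=d/np.linalg.norm(d); P=np.eye(3)-np.outer(d,d); A=A+P; b=b+P@c
    return np.linalg.solve(A,b)
def save(f,n): cv2.imwrite('pics/'+n,f['color'][...,::-1])
E
python3 - <<'E'
from h import *
print(telemetry.sense())
for n in('scene','top'):
    f=grab(n); save(f,n+'0.png'); print(n,-f['R'].T@f['t'],f['mtx'][0])
E
```

```text
pics
{'clock': 0.0, 'qpos': array([ 1.23961623e+00,  3.53650199e-01,  1.63411352e+00, -3.36571466e-05,
        1.15519004e+00, -2.38971093e-03]), 'qvel': array([-0.00018044,  0.00055169, -0.00188026,  0.00075874,  0.00080859,
        0.00238531]), 'joint_efforts': array([ 2.46448178e-05, -6.05251765e+01, -3.42066979e+01,  1.01826304e-04,
        9.26454115e-03,  1.31368461e-05]), 'eef_pos': array([201.6656486 , 591.08406971, 230.56921312]), 'tcp_rot': array([-3.14023147e+00,  2.75206939e-05,  2.81281589e+00]), 'contact_force': array([0.35721975, 0.56422265, 0.29865021]), 'wrist_torque': array([ 0.00813268, -0.00136598,  0.01039219]), 'grasp_force': 0.0, 'opening': 0.9990682852457029}
scene [ -28.67906332 -844.77769375  547.29779083] [409.64160209   0.         323.2763507 ]
top [ 344.3473668  -263.06537795  973.48178088] [394.33064334   0.         318.11878543]
```

View pics/scene0.png

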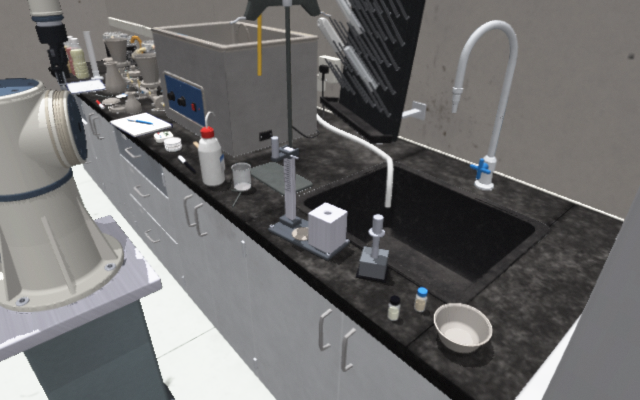

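View pics/top0.png

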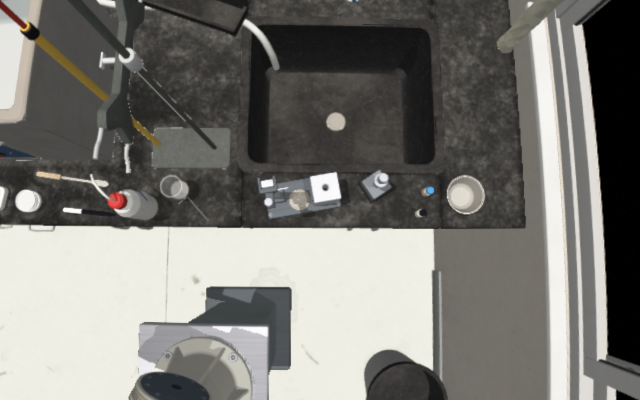

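The scene view shows the gauge at about (310,230), the rod in its stand at (376,245), and the vials and bowl at lower right. In the top view the gauge is at about (300,195) and the rod at (378,183). I'll zoom in on both.

Run:
```python
from h import *
a=cv2.imread('pics/scene0.png')[130:290,250:410]; b=cv2.imread('pics/top0.png')[160:230,250:410]
a=cv2.resize(a,None,fx=3.5,fy=3.5,interpolation=2)[:,:560]; b=cv2.resize(b,None,fx=5,fy=5,interpolation=2)
cv2.imwrite('pics/c_b.png',b)
cv2.imwrite('pics/c_a.png',a)
```

```text
(no output)
```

View pics/c_b.png

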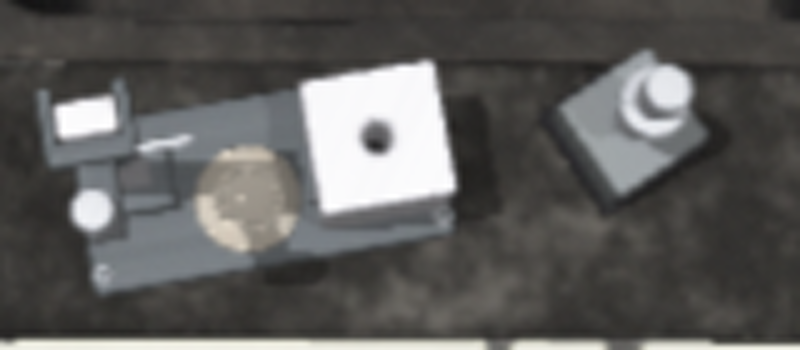

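View pics/c_a.png

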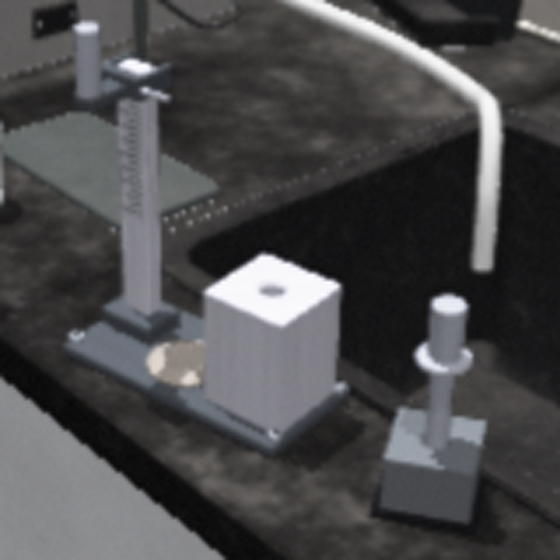

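The top crop shows the well at (377,136), the rod head at (669,88) and the pin at (92,210). The scene crop shows the rod top at (449,303), the well at (272,291) and the pin top at (88,27). I'll triangulate these.

Run:
```python
from h import *
s=grab('scene'); t=grab('top')
P={'rod':((449,303),(669,88),133),'well':((272,291),(377,136),90),'pin':((88,27),(92,210),235)}
for k,(a,b,z) in P.items():
    ua=np.array(a)/3.5+[250,130]-.35; ub=np.array(b)/5+[250,160]-.4
    print(k,tri((s,ua),(t,ub)).round(1),onz(t,ub,z).round(1))
# block top corners
for c in [(300,84),(433,62),(456,190),(323,215)]: print(onz(t,np.array(c)/5+[250,160]-.4,90).round(1))
```

```text
rod [ 493.2 -422.6  133.7] [ 492.9 -422.4  133. ]
well [ 477.8 -297.3   88. ] [ 477.2 -297.    90. ]
pin [ 427.2 -185.   237.4] [ 426.6 -184.1  235. ]
[ 500.9 -261.9   90. ]
[ 511.5 -322.4   90. ]
[ 452.8 -332.8   90. ]
[ 441.1 -272.7   90. ]
```

```bash
cat >> h.py <<'E'
def plan(W,start=None):
    """print dp/rot units for waypoints (x,y,z,yaw), tool down"""
    s=telemetry.sense(); p=np.array(s['eef_pos']); R=Ro.from_euler('xyz',s['tcp_rot'])
    if start is not None: p=np.array(start[:3],float); R=Ro.from_euler('xyz',[np.pi,0,start[3]])
    for w in W:
        q=np.array(w[:3],float); Q=Ro.from_euler('xyz',[np.pi,0,w[3]])
        print(w,'dp',(R.inv().apply(q-p)/40).round(3),'rot',np.degrees((R.inv()*Q).as_rotvec()/6).round(3),'dist',np.linalg.norm(q-p).round(0))
        p,R=q,Q
E
python3 -c "
from h import *
plan([(205,440,340,2.22),(290,280,350,1.65),(370,110,350,1.1),(410,-80,350,.6),(450,-260,330,.18),(493,-422,240,.18)])"
```

```text
(205, 440, 340, 2.22) dp [-1.299 -3.554 -2.726] rot [-8.000e-03  3.000e-03  5.661e+00] dist 187.0
(290, 280, 350, 1.65) dp [-4.471 -0.726 -0.25 ] rot [ 0.    -0.     5.443] dist 181.0
(370, 110, 350, 1.1) dp [-4.395  1.657  0.   ] rot [ 0.    -0.     5.252] dist 188.0
(410, -80, 350, 0.6) dp [-3.78   3.046  0.   ] rot [-0.    -0.     4.775] dist 194.0
(450, -260, 330, 0.18) dp [-1.716  4.279  0.5  ] rot [ 0.    -0.     4.011] dist 185.0
(493, -422, 240, 0.18) dp [0.333 4.177 2.25 ] rot [0. 0. 0.] dist 190.0
```

>>> play_rows:
  dp:
    - [-1.3,-3.55,-2.72]
    - [-1.3,-3.55,-2.72]
    - [-1.3,-3.55,-2.72]
    - [-1.3,-3.55,-2.72]
    - [-1.3,-3.55,-2.72]
  rot:
    - [0,0,5.66]
    - [0,0,5.66]
    - [0,0,5.66]
    - [0,0,5.66]
    - [0,0,5.66]

```text
clock: 0.62
eef_pos: [205.2, 437.8, 342.7]
tcp_rot: [3.14, -0.0, 2.213]
contact_force: [0.3, 1.3, -0.4]
opening: 1.001
grasp_force: 0.0
```

>>> play_rows:
  dp:
    - [-4.47,-0.73,-0.25]
    - [-4.47,-0.73,-0.25]
    - [-4.47,-0.73,-0.25]
    - [-4.47,-0.73,-0.25]
    - [-4.47,-0.73,-0.25]
  rot:
    - [0,0,5.44]
    - [0,0,5.44]
    - [0,0,5.44]
    - [0,0,5.44]
    - [0,0,5.44]

```text
clock: 1.03
eef_pos: [291.1, 276.5, 350.5]
tcp_rot: [3.14, 0.001, 1.642]
contact_force: [0.1, 0.5, 0.0]
opening: 1.0
grasp_force: 0.0
```

Tracking is accurate, so I'll continue.

>>> play_rows:
  dp:
    - [-4.4,1.66,0]
    - [-4.4,1.66,0]
    - [-4.4,1.66,0]
    - [-4.4,1.66,0]
    - [-4.4,1.66,0]
  rot:
    - [0,0,5.25]
    - [0,0,5.25]
    - [0,0,5.25]
    - [0,0,5.25]
    - [0,0,5.25]

```text
clock: 1.45
eef_pos: [371.0, 106.8, 350.3]
tcp_rot: [3.14, 0.0, 1.092]
contact_force: [0.2, 0.3, -0.1]
opening: 1.002
grasp_force: 0.0
```

>>> play_rows:
  dp:
    - [-3.78,3.05,0]
    - [-3.78,3.05,0]
    - [-3.78,3.05,0]
    - [-3.78,3.05,0]
    - [-3.78,3.05,0]
  rot:
    - [0,0,4.78]
    - [0,0,4.78]
    - [0,0,4.78]
    - [0,0,4.78]
    - [0,0,4.78]

```text
clock: 1.87
eef_pos: [410.5, -83.2, 350.2]
tcp_rot: [3.14, 0.0, 0.591]
contact_force: [0.3, 1.0, -0.2]
opening: 1.0
grasp_force: 0.0
```

>>> play_rows:
  dp:
    - [-1.72,4.28,0.5]
    - [-1.72,4.28,0.5]
    - [-1.72,4.28,0.5]
    - [-1.72,4.28,0.5]
    - [-1.72,4.28,0.5]
  rot:
    - [0,0,4.0]
    - [0,0,4.0]
    - [0,0,4.0]
    - [0,0,4.0]
    - [0,0,4.0]

```text
clock: 2.28
eef_pos: [450.5, -264.3, 329.2]
tcp_rot: [3.141, 0.001, 0.176]
contact_force: [0.2, 0.4, -0.5]
opening: 1.004
grasp_force: 0.0
```

Run:
```python
from h import *
f=grab('wrist'); save(f,'w1.png')
print(telemetry.sense()['eef_pos'],telemetry.sense()['tcp_rot'],-f['R'].T@f['t'])
print(proj(f,[[477,-297,90],[493,-422,133],[427,-185,236]]))
plan([(493,-422,240,.18)])
```

```text
[ 450.89947841 -265.40278376  328.86085444] [3.14009982e+00 1.04208463e-03 1.77771662e-01] [ 516.19420112 -253.66657877  471.11833456]
[[346.8079675  152.99058268]
 [470.11959312 164.35896772]
 [205.60574882 216.0317886 ]]
(493, -422, 240, 0.18) dp [0.346 4.036 2.227] rot [ 0.014  0.01  -0.021] dist 185.0
```

View pics/w1.png

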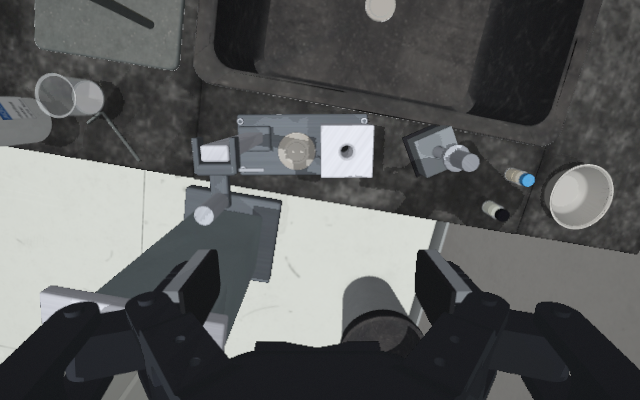

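The wrist view shows the well at (347,151), the rod top at (468,161) and the pin at (204,214). All are within about 3 px of prediction, and the gauge is square to the image, so yaw 0.18 is right. I'll move above the rod and look again.

>>> play_rows:
  dp:
    - [0.35,4.04,2.23]
    - [0.35,4.04,2.23]
    - [0.35,4.04,2.23]
    - [0.35,4.04,2.23]
    - [0.35,4.04,2.23]
  rot:
    - [0,0,0]
    - [0,0,0]
    - [0,0,0]
    - [0,0,0]
    - [0,0,0]

```text
clock: 2.75
eef_pos: [493.0, -419.3, 237.7]
tcp_rot: [-3.14, 0.002, 0.18]
contact_force: [-0.0, 0.6, -0.2]
opening: 0.998
grasp_force: 0.0
```

Run:
```python
from h import *
f=grab('wrist'); print(telemetry.sense()['eef_pos'])
print(proj(f,[[493,-422,133],[477,-297,90]]))
u=proj(f,[[493,-422,133]])[0].astype(int)
print(onz(f,u,133), onz(f,u+[10,0],133)-onz(f,u,133),u)
x0,y0=u-60
save(f,'w2.png')
cv2.imwrite('pics/w2c.png',cv2.resize(f['color'][y0:y0+120,x0:x0+120,::-1],None,fx=4,fy=4,interpolation=2)); print(x0,y0)
```

```text
[ 492.88310998 -420.05318135  236.51957457]
[[318.30774348 200.60469242]
 [179.19000732 180.95312468]]
[ 493.43592044 -421.67658784  133.        ] [ 1.39715282 -7.64393925  0.        ] [318 200]
258 140
```

View pics/w2c.png

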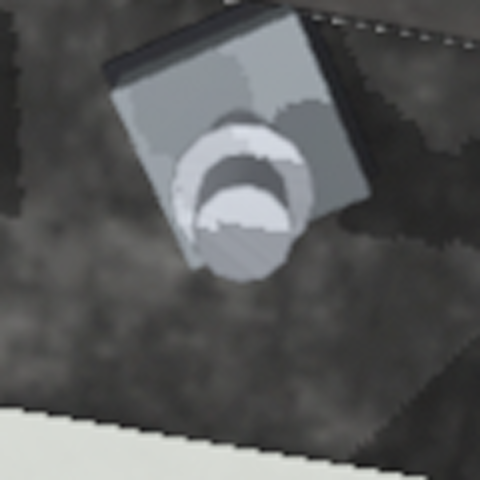

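The crop shows the rod top disc centred at (243,233), i.e. full-frame pixel (318.4,197.9), about 2 mm further +x than the top camera gave. I'll measure the well in this same frame and plan the descent.

Run:
```python
from h import *
f=grab('wrist'); t=grab('top')
rod=onz(f,(318.4,197.9),133)
def dark(f,u,w):
    g=cv2.cvtColor(f['color'],cv2.COLOR_RGB2GRAY); x,y=np.round(u).astype(int)
    c=(g[y-w:y+w+1,x-w:x+w+1]<150).astype(np.uint8)
    n,l,st,ce=cv2.connectedComponentsWithStats(c); k=l[w,w]; print(st[k]); return ce[k]+[x-w,y-w]
uw=dark(f,proj(f,[[479,-297,90]])[0],14); ut=dark(t,proj(t,[[477,-297,90]])[0],7)
print('rod',rod,'well wrist',uw,onz(f,uw,90),'well top',ut,onz(t,ut,90))
plan([(494.5,-421.8,170,.18),(494.5,-421.8,102,.18)])
```

```text
[  7   6  16  16 208]
[  0   0  15  12 141]
rod [ 495.22682683 -422.36575197  133.        ] well wrist [178.62019231 178.29807692] [ 479.46526504 -297.44828895   90.        ] well top [325.39007092 184.65248227] [ 482.17596381 -297.850332     90.        ]
(494.5, -421.8, 170, 0.18) dp [0.025 0.139 1.733] rot [-0.022  0.016 -0.   ] dist 70.0
(494.5, -421.8, 102, 0.18) dp [-0.  -0.   1.7] rot [0. 0. 0.] dist 68.0
```

>>> play_rows:
  dp:
    - [0.03,0.14,0.85]
    - [0.03,0.14,1.7]
    - [0.03,0.14,2.5]
    - [0.03,0.14,3.1]
    - [0.03,0.14,3.3]
  rot:
    - [0,0,0]
    - [0,0,0]
    - [0,0,0]
    - [0,0,0]
    - [0,0,0]

```text
clock: 3.32
eef_pos: [493.9, -419.0, 106.2]
tcp_rot: [-3.138, 0.003, 0.182]
contact_force: [-1.1, 1.2, -0.2]
opening: 1.0
grasp_force: 0.0
```

>>> play_rows:
  dp:
    - [0,0,0]
    - [0,0,0]
    - [0,0,0]
  rot:
    - [0,0,0]
    - [0,0,0]
    - [0,0,0]

```text
clock: 3.57
eef_pos: [496.7, -422.4, 111.4]
tcp_rot: [3.139, -0.002, 0.182]
contact_force: [-1.0, -0.6, -0.5]
opening: 1.0
grasp_force: 0.0
```

Run:
```python
from h import *
plan([(494.5,-421.8,102,.18)])
```

```text
(494.5, -421.8, 102, 0.18) dp [-0.052 -0.024  0.234] rot [ 0.025 -0.021  0.015] dist 10.0
```

>>> play_rows:
  dp:
    - [0,0,0]
    - [0,0,0]
  rot:
    - [0,0,0]
    - [0,0,0]

```text
clock: 3.73
eef_pos: [496.2, -422.4, 110.7]
tcp_rot: [3.14, -0.002, 0.181]
contact_force: [0.7, 0.3, 0.6]
opening: 1.002
grasp_force: 0.0
```

>>> play_rows:
  dp:
    - [0,0,0]
    - [0,0,0]
  rot:
    - [0,0,0]
    - [0,0,0]

```text
clock: 3.9
eef_pos: [495.7, -422.0, 109.6]
tcp_rot: [3.141, -0.001, 0.181]
contact_force: [0.6, 0.1, -1.1]
opening: 1.001
grasp_force: 0.0
```

>>> play_rows:
  dp:
    - [0,0,0]
    - [0,0,0]
    - [0,0,0]
    - [0,0,0]
    - [0,0,0]
  rot:
    - [0,0,0]
    - [0,0,0]
    - [0,0,0]
    - [0,0,0]
    - [0,0,0]

```text
clock: 4.32
eef_pos: [495.4, -421.8, 108.8]
tcp_rot: [-3.141, 0.0, 0.181]
contact_force: [-0.8, -0.8, -0.4]
opening: 1.003
grasp_force: 0.0
```

>>> play_rows:
  dp:
    - [0,0,0]
    - [0,0,0]
    - [0,0,0]
    - [0,0,0]
    - [0,0,0]
  rot:
    - [0,0,0]
    - [0,0,0]
    - [0,0,0]
    - [0,0,0]
    - [0,0,0]

```text
clock: 4.73
eef_pos: [495.5, -421.8, 108.9]
tcp_rot: [-3.142, 0.0, 0.181]
contact_force: [0.3, -0.1, -0.2]
opening: 1.003
grasp_force: 0.0
```

>>> play_rows:
  dp:
    - [0,0,0.1]
    - [0,0,0.16]
    - [0,0,0.16]
    - [0,0,0.16]
    - [0,0,0.16]
  rot:
    - [0,0,0]
    - [0,0,0]
    - [0,0,0]
    - [0,0,0]
    - [0,0,0]

```text
clock: 5.15
eef_pos: [495.4, -421.8, 102.4]
tcp_rot: [-3.142, 0.0, 0.181]
contact_force: [0.4, 0.2, 1.1]
opening: 1.0
grasp_force: 0.0
```

>>> play_rows:
  dp:
    - [0,0,0]
    - [0,0,0]
    - [0,0,0]
    - [0,0,0]
    - [0,0,0]
  rot:
    - [0,0,0]
    - [0,0,0]
    - [0,0,0]
    - [0,0,0]
    - [0,0,0]
  fingers: 0
  grip_force: 60

```text
clock: 5.57
eef_pos: [495.5, -421.9, 102.6]
tcp_rot: [3.141, -0.0, 0.181]
contact_force: [-0.2, 0.1, 0.5]
opening: 0.3
grasp_force: 0.0
```

>>> play_rows:
  dp:
    - [0,0,0]
    - [0,0,0]
    - [0,0,0]
    - [0,0,0]
    - [0,0,0]
  rot:
    - [0,0,0]
    - [0,0,0]
    - [0,0,0]
    - [0,0,0]
    - [0,0,0]

```text
clock: 5.98
eef_pos: [495.5, -421.7, 102.7]
tcp_rot: [-3.142, -0.0, 0.181]
contact_force: [-0.4, 2.0, 3.8]
opening: 0.216
grasp_force: 58.5
```

>>> play_rows:
  dp:
    - [0,0,-0.3]
    - [0,0,-0.7]
    - [0,0,-1.1]
    - [0,0,-1.5]
    - [0,0,-1.9]
  rot:
    - [0,0,0]
    - [0,0,0]
    - [0,0,0]
    - [0,0,0]
    - [0,0,0]

```text
clock: 6.4
eef_pos: [495.4, -422.0, 179.7]
tcp_rot: [3.141, 0.0, 0.181]
contact_force: [0.6, -0.4, -0.7]
opening: 0.218
grasp_force: 58.7
```

>>> play_rows:
  dp:
    - [0,0,-0.3]
    - [0,0,-0.6]
    - [0,0,-0.8]
    - [0,0,-0.9]
    - [0,0,-0.9]
  rot:
    - [0,0,0]
    - [0,0,0]
    - [0,0,0]
    - [0,0,0]
    - [0,0,0]

```text
clock: 6.82
eef_pos: [495.7, -422.1, 215.3]
tcp_rot: [3.141, -0.001, 0.181]
contact_force: [0.5, -0.3, -0.9]
opening: 0.214
grasp_force: 58.7
```

>>> play_rows:
  dp:
    - [0,0,0]
    - [0,0,0]
    - [0,0,0]
    - [0,0,0]
    - [0,0,0]
  rot:
    - [0,0,0]
    - [0,0,0]
    - [0,0,0]
    - [0,0,0]
    - [0,0,0]

```text
clock: 7.23
eef_pos: [495.3, -421.7, 214.0]
tcp_rot: [-3.141, 0.001, 0.181]
contact_force: [0.4, -0.3, -1.5]
opening: 0.212
grasp_force: 58.7
```

Run:
```python
from h import *
s=telemetry.sense(); print(s['eef_pos'],s['contact_force'],s['wrist_torque'])
x,y,z=s['eef_pos']
plan([(495.5-15.7,-421.8+125.1,z,.18)])
```

```text
[ 495.28417029 -421.68799871  213.9700771 ] [ 0.36446764 -0.3119071  -1.50553884] [-0.00189367 -0.01635123 -0.03104024]
(479.8, -296.70000000000005, np.float64(213.97007709530865), 0.18) dp [ 1.820e-01 -3.143e+00  2.000e-03] rot [-0.006  0.005  0.012] dist 126.0
```

>>> play_rows:
  dp:
    - [0.04,-0.6,0]
    - [0.08,-1.3,0]
    - [0.12,-2.1,0]
    - [0.16,-2.7,0]
    - [0.18,-3.14,0]
  rot:
    - [0,0,0]
    - [0,0,0]
    - [0,0,0]
    - [0,0,0]
    - [0,0,0]

```text
clock: 7.65
eef_pos: [479.3, -295.0, 214.3]
tcp_rot: [-3.141, 0.0, 0.182]
contact_force: [-0.1, -0.1, -1.7]
opening: 0.215
grasp_force: 58.9
```

>>> play_rows:
  dp:
    - [0,0,0]
    - [0,0,0]
    - [0,0,0]
    - [0,0,0]
    - [0,0,0]
  rot:
    - [0,0,0]
    - [0,0,0]
    - [0,0,0]
    - [0,0,0]
    - [0,0,0]

```text
clock: 8.07
eef_pos: [480.1, -297.9, 214.4]
tcp_rot: [3.141, -0.0, 0.18]
contact_force: [0.8, 0.0, -0.9]
opening: 0.215
grasp_force: 58.9
```

Run:
```python
from h import *
s=telemetry.sense(); print(s['eef_pos'],s['contact_force'])
f=grab('wrist'); g=grab('scene')
def crop(f,u,w,k):
    x,y=np.round(u).astype(int)-w; x=max(x,0); y=max(y,0); print(x,y)
    return cv2.resize(f['color'][y:y+2*w,x:x+2*w,::-1],(400,400),interpolation=2)
a=crop(g,(330,190),50,4); b=crop(f,proj(f,[[479.5,-297.3,110]])[0],60,0)
cv2.imwrite('pics/c3.png',np.hstack([a,b])); print(proj(g,[[479.5,-297.3,115],[479.5,-297.3,90]]),proj(f,[[479.5,-297.3,115],[479.5,-297.3,90]]))
```

```text
[ 480.0718875  -297.9004797   214.39310799] [ 0.75192181  0.04855022 -0.94877432]
280 140
254 141
[[328.09697284 201.65505119]
 [327.80819357 211.77506129]] [[313.71162804 202.61724277]
 [313.92610174 194.62731041]]
```

View pics/c3.png

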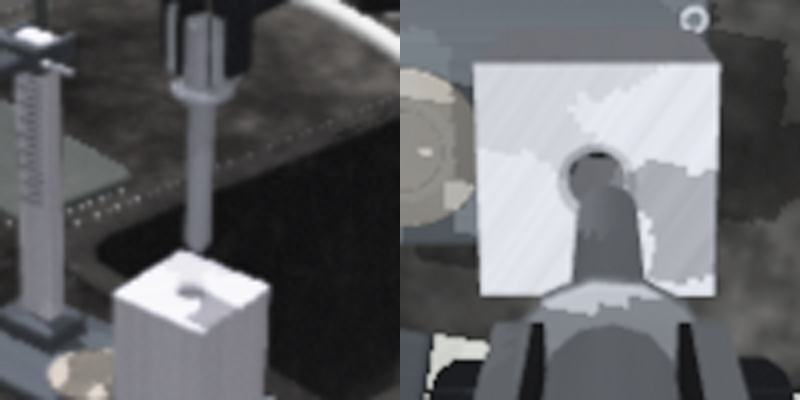

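The rod tip hangs above the mouth but about 3 mm off toward −y: in the right crop the shank is at x≈608 and the bore at ≈595. I'll measure the rod axis from the edges in both views.

```bash
cat > ax.py <<'E'
from h import *
def runs(g,row,c,cond):
    m=cond(g[row]); a=b=int(c)
    while m[a-1]: a-=1
    while m[b+1]: b+=1
    return a,b
if __name__=='__main__':
    print(telemetry.sense()['eef_pos'])
    f=grab('wrist'); g=grab('scene')
    F=cv2.cvtColor(f['color'],cv2.COLOR_RGB2GRAY).astype(int); G=cv2.cvtColor(g['color'],cv2.COLOR_RGB2GRAY).astype(int)
    for r_ in (196,200,204,208,212,216,220): print(r_,F[r_,300:336])
    for r_ in (170,176,182,188,194,198,200): print(r_,G[r_,322:338])
E
python3 ax.py
```

```text
[ 479.91012697 -297.66030154  214.33934588]
196 [230 209 190 190 169 128 106 106 106 106 105 106 107 107 108 106 110 116
 121 126 131 138 146 149 149 165 173 171 171 173 173 173 173 175 176 178]
200 [232 231 212 183 183 190 166 129 116 113 114 112 111 109 106 103 101 100
  97  97  96  95  95 106 149 169 172 173 173 172 174 176 177 179 179 179]
204 [228 229 230 230 230 221 194 147 115 114 114 112 110 107 106 103 101  99
  99  97  96  94  94  94  93 152 172 175 176 177 178 179 178 177 176 175]
208 [230 230 230 228 227 226 191 132 115 114 114 112 110 108 105 104 101  99
  98  97  96  95  95  95  94 155 216 232 233 205 177 175 175 173 173 175]
212 [228 227 226 225 223 218 169  92  92 102 100  95  95 102 103  98  96  95
  95  95  95  95  94  95  95  94 207 231 203 174 172 173 175 176 177 176]
216 [225 222 222 226 228 201 135  91  93  95  95  95  95  95  96  97  96  96
  96  95  95  95  94  94  94  94 153 211 227 230 204 176 175 175 176 176]
220 [225 228 228 228 229 190 112  92  94  94  95  95  95  95  97  96  96  95
  95  96  94  94  93  94  94  92 114 208 231 203 174 175 176 176 177 178]
170 [ 58  60  58  58  69  97 107 111 111 109 104  87  62  58  58  62]
176 [ 48  49  45  51  72  99 109 111 112 109  98  73  47  45  45  43]
182 [ 65  68  67  66  80 106 117 121 121 116  99  67  64  57  57  55]
188 [ 61  60  59  59  72 108 117 121 119 114  92  37  20  19  20  16]
194 [ 18  16  22  41  83 111 118 121 117 110  83  31  18  17  15  16]
198 [ 19  18  22  41  84 111 118 118 116 100  64  25  17  17  20  21]
200 [ 19  19  19  36  75 112 119 120 113 100  67  28  20  21  24  22]
```

Run:
```python
from h import *
f=grab('wrist'); g=grab('scene')
def plane(f,us):
    c,a=ray(f,us[0]); _,b=ray(f,us[1]); n=np.cross(a,b); n/=np.linalg.norm(n); return n,n@c
n1,d1=plane(f,[(315.7,205),(315.95,220)]); n2,d2=plane(g,[(329.8,170),(329.0,195)])
for z in (90,115,150,190):
    A=np.array([n1[:2],n2[:2]]); print(z,np.linalg.solve(A,[d1-n1[2]*z,d2-n2[2]*z]))
# hole, this view: bright/dark ring in wrist
F=cv2.cvtColor(f['color'],cv2.COLOR_RGB2GRAY).astype(int)
for r_ in range(182,200,2): print(r_,F[r_,298:330])
G=cv2.cvtColor(g['color'],cv2.COLOR_RGB2GRAY).astype(int)
for r_ in range(208,218): print(r_,G[r_,318:340])
```

```text
90 [ 480.93823314 -297.80677287]
115 [ 480.84872123 -297.98367776]
150 [ 480.72340457 -298.23134461]
190 [ 480.58018553 -298.51439244]
182 [214 212 211 209 210 211 211 211 212 213 214 216 214 213 214 227 233 231
 230 230 231 232 232 231 230 229 228 227 225 225 228 230]
184 [211 209 210 211 211 211 211 212 213 211 208 203 192 188 185 183 182 198
 211 218 223 227 230 229 228 227 225 223 226 229 230 230]
186 [209 210 211 211 211 211 212 208 193 174 167 164 154 133 105  92 124 139
 162 174 190 197 204 218 225 224 224 227 230 230 230 231]
188 [210 211 211 211 212 208 189 170 155 133 113 106 106  99  86  79  80  86
  89 102 119 148 180 190 199 216 227 230 230 230 230 231]
190 [211 211 211 212 203 180 166 141  81  87 106 106 107 106 107 107 108 109
 109 108 107 113 126 173 198 203 218 219 215 216 216 215]
192 [228 223 220 211 185 167 163 122  79  98 105 107 107 107 106 107 108 108
 109 108 113 126 132 132 182 173 176 180 176 177 175 173]
194 [229 230 232 213 183 176 158 124 106 105 106 107 106 106 106 107 108 108
 109 113 124 130 132 132 173 167 148 161 172 175 173 171]
196 [231 232 231 218
[... 499 characters left out ...]
3 248 249 248 248
 248 248 248 248]
211 [248 249 249 249 248 242 225 195 182 179 182 200 216 237 245 248 248 247
 247 247 247 247]
212 [249 249 249 248 246 235 197 154 143 144 145 156 174 213 236 246 247 248
 248 248 247 248]
213 [248 248 248 247 246 238 190 149 138 136 135 133 141 173 199 228 245 246
 247 248 247 247]
214 [248 248 248 248 248 246 238 219 195 176 168 151 153 170 177 191 214 229
 245 247 248 248]
215 [248 248 248 248 247 248 246 244 242 240 231 188 173 177 178 179 184 193
 216 231 246 247]
216 [247 247 248 248 248 248 248 248 248 247 245 231 188 180 179 178 180 182
 184 194 214 217]
217 [239 246 247 248 249 249 249 249 248 243 220 205 184 181 182 182 183 181
 182 177 164 156]
```

Axis fit: the rod is vertical within 0.01 rad and about (+1.7, −1.1) mm off the bore axis at the mouth. I'll correct that and lower it to just inside the chamfer.

>>> play_rows:
  dp:
    - [-0.037,-0.035,0.15]
    - [-0.037,-0.035,0.3]
    - [-0.037,-0.035,0.45]
    - [-0.037,-0.035,0.5]
    - [-0.037,-0.035,0.5]
  rot:
    - [0,0,0]
    - [0,0,0]
    - [0,0,0]
    - [0,0,0]
    - [0,0,0]

```text
clock: 8.78
eef_pos: [477.7, -295.5, 193.4]
tcp_rot: [-3.14, 0.001, 0.181]
contact_force: [-0.0, 0.5, -1.4]
opening: 0.214
grasp_force: 58.9
```

>>> play_rows:
  dp:
    - [0,0,0]
    - [0,0,0]
    - [0,0,0]
    - [0,0,0]
    - [0,0,0]
  rot:
    - [0,0,0]
    - [0,0,0]
    - [0,0,0]
    - [0,0,0]
    - [0,0,0]

```text
clock: 9.2
eef_pos: [478.3, -295.9, 194.7]
tcp_rot: [3.141, -0.0, 0.181]
contact_force: [0.3, -0.3, -2.1]
opening: 0.214
grasp_force: 58.9
```

>>> play_rows:
  dp:
    - [0,0,0.03]
    - [0,0,0.06]
    - [0,0,0.09]
    - [0,0,0.12]
    - [0,0,0.15]
  rot:
    - [0,0,0]
    - [0,0,0]
    - [0,0,0]
    - [0,0,0]
    - [0,0,0]

```text
clock: 9.62
eef_pos: [478.1, -295.8, 188.3]
tcp_rot: [-3.141, 0.0, 0.181]
contact_force: [-0.7, -0.3, -1.0]
opening: 0.211
grasp_force: 58.9
```

>>> play_rows:
  dp:
    - [0,0,0.025]
    - [0,0,0.05]
    - [0,0,0.075]
    - [0,0,0.075]
    - [0,0,0.075]
  rot:
    - [0,0,0]
    - [0,0,0]
    - [0,0,0]
    - [0,0,0]
    - [0,0,0]

```text
clock: 10.03
eef_pos: [478.1, -295.9, 185.4]
tcp_rot: [-3.142, 0.0, 0.181]
contact_force: [0.3, 0.0, -2.0]
opening: 0.214
grasp_force: 58.9
```

>>> play_rows:
  dp:
    - [0,0,0.025]
    - [0,0,0.05]
    - [0,0,0.075]
    - [0,0,0.075]
    - [0,0,0.075]
  rot:
    - [0,0,0]
    - [0,0,0]
    - [0,0,0]
    - [0,0,0]
    - [0,0,0]

```text
clock: 10.45
eef_pos: [478.3, -295.8, 182.4]
tcp_rot: [-3.142, -0.0, 0.181]
contact_force: [-0.2, -0.6, -2.1]
opening: 0.21
grasp_force: 58.9
```

>>> play_rows:
  dp:
    - [0,0,0.025]
    - [0,0,0.05]
    - [0,0,0.075]
    - [0,0,0.075]
    - [0,0,0.075]
  rot:
    - [0,0,0]
    - [0,0,0]
    - [0,0,0]
    - [0,0,0]
    - [0,0,0]

```text
clock: 10.87
eef_pos: [478.2, -295.8, 179.3]
tcp_rot: [-3.141, 0.0, 0.181]
contact_force: [0.5, 0.0, -1.7]
opening: 0.217
grasp_force: 58.9
```

>>> play_rows:
  dp:
    - [0,0,0.025]
    - [0,0,0.05]
    - [0,0,0.075]
    - [0,0,0.075]
    - [0,0,0.075]
  rot:
    - [0,0,0]
    - [0,0,0]
    - [0,0,0]
    - [0,0,0]
    - [0,0,0]

```text
clock: 11.28
eef_pos: [478.1, -295.8, 176.3]
tcp_rot: [-3.141, 0.0, 0.181]
contact_force: [1.1, -0.8, -2.4]
opening: 0.219
grasp_force: 58.9
```

>>> play_rows:
  dp:
    - [0,0,0.025]
    - [0,0,0.05]
    - [0,0,0.075]
    - [0,0,0.075]
    - [0,0,0.075]
  rot:
    - [0,0,0]
    - [0,0,0]
    - [0,0,0]
    - [0,0,0]
    - [0,0,0]

```text
clock: 11.7
eef_pos: [478.1, -295.8, 173.3]
tcp_rot: [-3.141, 0.0, 0.181]
contact_force: [0.5, 0.5, -1.8]
opening: 0.211
grasp_force: 58.9
```

>>> play_rows:
  dp:
    - [0,0,0.025]
    - [0,0,0.05]
    - [0,0,0.075]
    - [0,0,0.1]
    - [0,0,0.1]
  rot:
    - [0,0,0]
    - [0,0,0]
    - [0,0,0]
    - [0,0,0]
    - [0,0,0]

```text
clock: 12.12
eef_pos: [478.1, -295.8, 169.3]
tcp_rot: [-3.142, 0.0, 0.181]
contact_force: [0.8, 1.2, -1.7]
opening: 0.21
grasp_force: 58.9
```

>>> play_rows:
  dp:
    - [0,0,0.025]
    - [0,0,0.05]
    - [0,0,0.075]
    - [0,0,0.1]
    - [0,0,0.1]
  rot:
    - [0,0,0]
    - [0,0,0]
    - [0,0,0]
    - [0,0,0]
    - [0,0,0]

```text
clock: 12.53
eef_pos: [478.1, -295.9, 165.3]
tcp_rot: [-3.142, 0.0, 0.181]
contact_force: [1.5, 0.7, -1.7]
opening: 0.214
grasp_force: 59.0
```

>>> play_rows:
  dp:
    - [0,0,0.025]
    - [0,0,0.05]
    - [0,0,0.075]
    - [0,0,0.1]
    - [0,0,0.1]
  rot:
    - [0,0,0]
    - [0,0,0]
    - [0,0,0]
    - [0,0,0]
    - [0,0,0]

```text
clock: 12.95
eef_pos: [478.3, -296.0, 161.5]
tcp_rot: [3.141, -0.0, 0.181]
contact_force: [0.9, 1.5, 0.7]
opening: 0.217
grasp_force: 59.3
```

Depth is 27 mm and the shoe friction is starting to show.

>>> play_rows:
  dp:
    - [0,0,0.025]
    - [0,0,0.05]
    - [0,0,0.075]
    - [0,0,0.1]
    - [0,0,0.1]
  rot:
    - [0,0,0]
    - [0,0,0]
    - [0,0,0]
    - [0,0,0]
    - [0,0,0]

```text
clock: 13.37
eef_pos: [478.4, -296.0, 157.6]
tcp_rot: [3.141, -0.0, 0.181]
contact_force: [1.9, 1.7, 2.3]
opening: 0.215
grasp_force: 59.4
```

>>> play_rows:
  dp:
    - [0,0,0.025]
    - [0,0,0.05]
    - [0,0,0.075]
    - [0,0,0.1]
    - [0,0,0.1]
  rot:
    - [0,0,0]
    - [0,0,0]
    - [0,0,0]
    - [0,0,0]
    - [0,0,0]

```text
clock: 13.78
eef_pos: [478.4, -295.9, 153.6]
tcp_rot: [3.141, -0.0, 0.181]
contact_force: [1.3, 2.0, 3.5]
opening: 0.211
grasp_force: 59.5
```

>>> play_rows:
  dp:
    - [0,0,0.025]
    - [0,0,0.05]
    - [0,0,0.075]
    - [0,0,0.1]
    - [0,0,0.1]
  rot:
    - [0,0,0]
    - [0,0,0]
    - [0,0,0]
    - [0,0,0]
    - [0,0,0]

```text
clock: 14.2
eef_pos: [478.4, -295.9, 149.5]
tcp_rot: [3.141, -0.0, 0.181]
contact_force: [1.3, 1.4, 3.6]
opening: 0.215
grasp_force: 59.5
```

>>> play_rows:
  dp:
    - [0,0,0.02]
    - [0,0,0.04]
    - [0,0,0.04]
    - [0,0,0.04]
  rot:
    - [0,0,0]
    - [0,0,0]
    - [0,0,0]
    - [0,0,0]

```text
clock: 14.53
eef_pos: [478.3, -295.9, 148.0]
tcp_rot: [3.141, -0.0, 0.181]
contact_force: [1.7, 2.1, 4.1]
opening: 0.215
grasp_force: 59.5
```

>>> play_rows:
  dp:
    - [0,0,0.02]
    - [0,0,0.04]
    - [0,0,0.04]
    - [0,0,0.04]
  rot:
    - [0,0,0]
    - [0,0,0]
    - [0,0,0]
    - [0,0,0]

```text
clock: 14.87
eef_pos: [478.3, -295.9, 146.3]
tcp_rot: [3.141, -0.0, 0.181]
contact_force: [1.6, 1.5, 3.3]
opening: 0.216
grasp_force: 59.5
```

>>> play_rows:
  dp:
    - [0,0,0.02]
    - [0,0,0.04]
    - [0,0,0.04]
    - [0,0,0.04]
  rot:
    - [0,0,0]
    - [0,0,0]
    - [0,0,0]
    - [0,0,0]

```text
clock: 15.2
eef_pos: [478.3, -295.9, 144.7]
tcp_rot: [3.141, -0.0, 0.181]
contact_force: [2.5, 2.4, 4.0]
opening: 0.217
grasp_force: 59.5
```

>>> play_rows:
  dp:
    - [0,0,0.02]
    - [0,0,0.04]
    - [0,0,0.04]
    - [0,0,0.04]
  rot:
    - [0,0,0]
    - [0,0,0]
    - [0,0,0]
    - [0,0,0]

```text
clock: 15.53
eef_pos: [478.3, -295.9, 143.1]
tcp_rot: [3.141, -0.0, 0.181]
contact_force: [2.7, 2.2, 4.3]
opening: 0.213
grasp_force: 59.5
```

>>> play_rows:
  dp:
    - [0,0,0.02]
    - [0,0,0.04]
    - [0,0,0.04]
    - [0,0,0.04]
  rot:
    - [0,0,0]
    - [0,0,0]
    - [0,0,0]
    - [0,0,0]

```text
clock: 15.87
eef_pos: [478.3, -295.9, 141.5]
tcp_rot: [3.142, -0.0, 0.181]
contact_force: [2.6, 2.3, 4.8]
opening: 0.218
grasp_force: 59.5
```

>>> play_rows:
  dp:
    - [0,0,0.02]
    - [0,0,0.04]
    - [0,0,0.04]
    - [0,0,0.04]
  rot:
    - [0,0,0]
    - [0,0,0]
    - [0,0,0]
    - [0,0,0]

```text
clock: 16.2
eef_pos: [478.3, -295.9, 139.9]
tcp_rot: [3.142, -0.0, 0.181]
contact_force: [2.6, 2.6, 4.2]
opening: 0.215
grasp_force: 59.5
```

>>> play_rows:
  dp:
    - [0,0,0.02]
    - [0,0,0.04]
    - [0,0,0.04]
    - [0,0,0.04]
  rot:
    - [0,0,0]
    - [0,0,0]
    - [0,0,0]
    - [0,0,0]

```text
clock: 16.53
eef_pos: [478.2, -295.8, 138.3]
tcp_rot: [-3.142, -0.0, 0.181]
contact_force: [1.6, 2.2, 3.5]
opening: 0.217
grasp_force: 59.5
```

>>> play_rows:
  dp:
    - [0,0,0.02]
    - [0,0,0.04]
    - [0,0,0.04]
    - [0,0,0.04]
  rot:
    - [0,0,0]
    - [0,0,0]
    - [0,0,0]
    - [0,0,0]

```text
clock: 16.87
eef_pos: [478.3, -295.9, 136.7]
tcp_rot: [3.142, -0.0, 0.181]
contact_force: [3.6, 1.5, 4.4]
opening: 0.213
grasp_force: 59.5
```

Depth is 52 mm.

>>> play_rows:
  dp:
    - [0,0,0.02]
    - [0,0,0.04]
    - [0,0,0.04]
    - [0,0,0.04]
  rot:
    - [0,0,0]
    - [0,0,0]
    - [0,0,0]
    - [0,0,0]

```text
clock: 17.2
eef_pos: [478.2, -295.8, 135.1]
tcp_rot: [-3.142, -0.0, 0.181]
contact_force: [3.1, 2.7, 3.6]
opening: 0.213
grasp_force: 59.5
```

>>> play_rows:
  dp:
    - [0,0,0.02]
    - [0,0,0.04]
    - [0,0,0.04]
    - [0,0,0.04]
  rot:
    - [0,0,0]
    - [0,0,0]
    - [0,0,0]
    - [0,0,0]

```text
clock: 17.53
eef_pos: [478.3, -295.8, 133.5]
tcp_rot: [-3.142, -0.0, 0.181]
contact_force: [2.9, 3.4, 5.2]
opening: 0.215
grasp_force: 59.5
```

>>> play_rows:
  dp:
    - [0,0,0.02]
    - [0,0,0.04]
    - [0,0,0.04]
    - [0,0,0.04]
  rot:
    - [0,0,0]
    - [0,0,0]
    - [0,0,0]
    - [0,0,0]

```text
clock: 17.87
eef_pos: [478.3, -295.8, 131.9]
tcp_rot: [-3.142, -0.0, 0.181]
contact_force: [2.5, 3.5, 4.1]
opening: 0.217
grasp_force: 59.5
```

>>> play_rows:
  dp:
    - [0,0,0.02]
    - [0,0,0.04]
    - [0,0,0.04]
    - [0,0,0.04]
  rot:
    - [0,0,0]
    - [0,0,0]
    - [0,0,0]
    - [0,0,0]

```text
clock: 18.2
eef_pos: [478.4, -295.8, 130.7]
tcp_rot: [3.141, -0.0, 0.181]
contact_force: [2.4, 3.3, 8.1]
opening: 0.215
grasp_force: 60.2
```

Force is rising, which is likely the floor. A small step will confirm it.

>>> play_rows:
  dp:
    - [0,0,0.02]
    - [0,0,0.02]
    - [0,0,0.02]
    - [0,0,0.02]
  rot:
    - [0,0,0]
    - [0,0,0]
    - [0,0,0]
    - [0,0,0]

```text
clock: 18.53
eef_pos: [478.5, -295.9, 130.2]
tcp_rot: [3.141, -0.001, 0.181]
contact_force: [1.3, 3.9, 10.1]
opening: 0.217
grasp_force: 60.5
```

>>> play_rows:
  dp:
    - [0,0,0.02]
    - [0,0,0.02]
    - [0,0,0.02]
    - [0,0,0.02]
  rot:
    - [0,0,0]
    - [0,0,0]
    - [0,0,0]
    - [0,0,0]

```text
clock: 18.87
eef_pos: [478.6, -295.9, 129.7]
tcp_rot: [3.141, -0.001, 0.181]
contact_force: [1.7, 4.9, 14.5]
opening: 0.215
grasp_force: 60.8
```

The floor is found at about 57.5 mm depth, with ~10 N on the seat. I'll ease off slightly and release.

>>> play_rows:
  dp:
    - [0,0,-0.02]
    - [0,0,-0.02]
    - [0,0,-0.02]
    - [0,0,-0.02]
  rot:
    - [0,0,0]
    - [0,0,0]
    - [0,0,0]
    - [0,0,0]

```text
clock: 19.2
eef_pos: [478.4, -295.9, 129.9]
tcp_rot: [3.141, -0.0, 0.181]
contact_force: [3.1, 3.0, 9.0]
opening: 0.212
grasp_force: 59.6
```

>>> play_rows:
  dp:
    - [0,0,0]
    - [0,0,0]
    - [0,0,0]
    - [0,0,0]
    - [0,0,0]
  rot:
    - [0,0,0]
    - [0,0,0]
    - [0,0,0]
    - [0,0,0]
    - [0,0,0]
  fingers: 1.0

```text
clock: 19.62
eef_pos: [477.7, -295.9, 129.1]
tcp_rot: [-3.141, 0.001, 0.181]
contact_force: [-0.0, 0.2, -0.1]
opening: 0.911
grasp_force: 0.0
```

>>> play_rows:
  dp:
    - [0,0,0]
    - [0,0,0]
    - [0,0,0]
  rot:
    - [0,0,0]
    - [0,0,0]
    - [0,0,0]

```text
clock: 19.87
eef_pos: [478.1, -295.9, 129.4]
tcp_rot: [3.142, 0.0, 0.181]
contact_force: [1.0, 0.4, 0.4]
opening: 1.001
grasp_force: 0.0
```

>>> play_rows:
  dp:
    - [0,0,-0.6]
    - [0,0,-1.5]
    - [0,0,-2.4]
    - [0,0,-3.3]
    - [0,0,-4.2]
  rot:
    - [0,0,0]
    - [0,0,0]
    - [0,0,0]
    - [0,0,0]
    - [0,0,0]

```text
clock: 20.28
eef_pos: [477.9, -295.7, 299.3]
tcp_rot: [3.142, 0.0, 0.181]
contact_force: [0.1, -0.4, -1.4]
opening: 1.0
grasp_force: 0.0
```

>>> play_rows:
  dp:
    - [0,0,0]
    - [0,0,0]
    - [0,0,0]
    - [0,0,0]
    - [0,0,0]
  rot:
    - [0,0,0]
    - [0,0,0]
    - [0,0,0]
    - [0,0,0]
    - [0,0,0]
  fingers: 0.7

```text
clock: 20.7
eef_pos: [477.5, -295.4, 295.8]
tcp_rot: [-3.14, 0.002, 0.181]
contact_force: [0.3, 0.2, -0.6]
opening: 0.7
grasp_force: 0.0
```

Run:
```python
from h import *
s=telemetry.sense(); print(s['eef_pos'])
plan([(427.5,-184,s['eef_pos'][2],.18)])
g=grab('scene'); f=grab('wrist')
a=cv2.resize(g['color'][125:225,265:365,::-1],(500,500),interpolation=2)
cv2.imwrite('pics/c4.png',a)
for n,X in dict(rodtop=[478.5,-297,160],pin=[427.5,-184,236]).items(): print(n,proj(g,[X]),proj(f,[X]))
save(f,'w4.png')
```

```text
[ 477.49138812 -295.41667767  295.83405783]
(427.5, -184, np.float64(295.83405783202176), 0.18) dp [-0.727 -2.965  0.007] rot [-0.018  0.02   0.011] dist 122.0
rodtop [[328.17803344 182.7732102 ]] [[316.99743671 189.91735297]]
pin [[274.1481644  137.86683564]] [[140.00669225 258.51069946]]
```

View pics/c4.png

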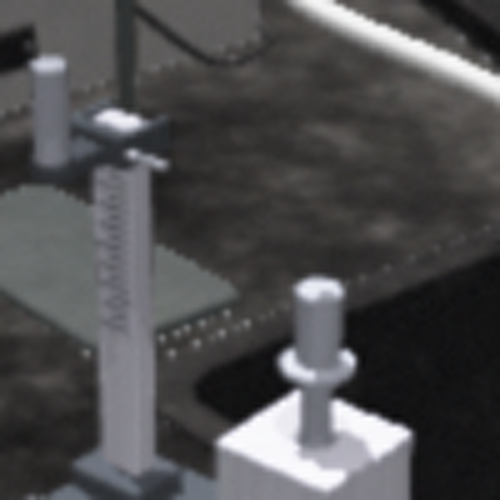

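The scene crop shows the rod standing with its top at (320,286), z ≈ 160–162. The pin top at (48,65) gives z ≈ 236, so the cursor should drop about 29 mm. I'll go to the pin.

>>> play_rows:
  dp:
    - [-0.2,-0.7,0]
    - [-0.4,-1.5,0]
    - [-0.6,-2.3,0]
    - [-0.73,-2.96,0]
    - [-0.73,-2.96,0]
  rot:
    - [0,0,0]
    - [0,0,0]
    - [0,0,0]
    - [0,0,0]
    - [0,0,0]

```text
clock: 21.22
eef_pos: [425.8, -181.2, 296.7]
tcp_rot: [-3.139, 0.002, 0.182]
contact_force: [1.5, -0.5, 0.7]
opening: 0.703
grasp_force: 0.0
```

>>> play_rows:
  dp:
    - [0,0,0]
    - [0,0,0]
    - [0,0,0]
    - [0,0,0]
    - [0,0,0]
  rot:
    - [0,0,0]
    - [0,0,0]
    - [0,0,0]
    - [0,0,0]
    - [0,0,0]

```text
clock: 21.63
eef_pos: [428.4, -185.3, 297.3]
tcp_rot: [-3.141, 0.0, 0.18]
contact_force: [-0.0, -0.3, -0.8]
opening: 0.703
grasp_force: 0.0
```

Run:
```python
from h import *
s=telemetry.sense(); print(s['eef_pos'])
f=grab('wrist'); u=proj(f,[[427.5,-184,236]])[0]; print(u)
F=cv2.cvtColor(f['color'],cv2.COLOR_RGB2GRAY)
x,y=u.astype(int); w=45
save(f,'w5.png'); cv2.imwrite('pics/c5.png',cv2.resize(f['color'][y-w:y+w,x-w:x+w,::-1],(360,360),interpolation=2)); print(x-w,y-w)
plan([(427.5,-184,210,.18)])
```

```text
[ 428.37767026 -185.34240979  297.25401723]
[312.12230119 218.49355126]
267 173
(427.5, -184, 210, 0.18) dp [-0.013 -0.033  2.182] rot [-0.002  0.003  0.003] dist 87.0
```

View pics/c5.png

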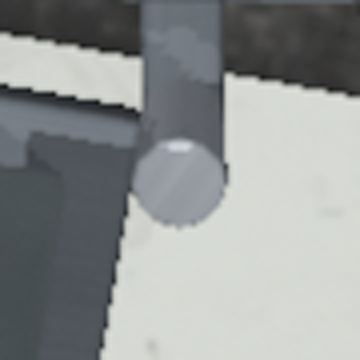

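The pin top is at (180,181) in the crop, exactly where predicted. I'll descend and pinch it.

>>> play_rows:
  dp:
    - [0,-0.03,0.5]
    - [0,-0.03,1.1]
    - [0,-0.03,1.7]
    - [0,-0.03,2.0]
    - [0,-0.03,2.15]
  rot:
    - [0,0,0]
    - [0,0,0]
    - [0,0,0]
    - [0,0,0]
    - [0,0,0]

```text
clock: 22.1
eef_pos: [426.9, -183.3, 209.5]
tcp_rot: [-3.14, 0.003, 0.181]
contact_force: [-0.7, 0.3, 0.8]
opening: 0.698
grasp_force: 0.0
```

>>> play_rows:
  dp:
    - [0,0,0]
    - [0,0,0]
    - [0,0,0]
    - [0,0,0]
    - [0,0,0]
  rot:
    - [0,0,0]
    - [0,0,0]
    - [0,0,0]
    - [0,0,0]
    - [0,0,0]

```text
clock: 22.52
eef_pos: [428.4, -183.7, 212.3]
tcp_rot: [3.141, -0.001, 0.181]
contact_force: [0.7, 0.4, 0.2]
opening: 0.698
grasp_force: 0.0
```

>>> play_rows:
  dp:
    - [0,0,0]
    - [0,0,0]
    - [0,0,0]
    - [0,0,0]
    - [0,0,0]
  rot:
    - [0,0,0]
    - [0,0,0]
    - [0,0,0]
    - [0,0,0]
    - [0,0,0]
  fingers: 0
  grip_force: 50

```text
clock: 22.93
eef_pos: [427.6, -182.2, 211.4]
tcp_rot: [-3.139, 0.0, 0.181]
contact_force: [-0.6, 8.0, 2.8]
opening: 0.17
grasp_force: 48.6
```

>>> play_rows:
  dp:
    - [0,0,0]
    - [0,0,0]
    - [0,0,0]
    - [0,0,0]
    - [0,0,0]
  rot:
    - [0,0,0]
    - [0,0,0]
    - [0,0,0]
    - [0,0,0]
    - [0,0,0]

```text
clock: 23.35
eef_pos: [427.6, -182.2, 211.4]
tcp_rot: [-3.139, 0.0, 0.181]
contact_force: [-0.5, 7.8, 3.4]
opening: 0.166
grasp_force: 48.6
```

>>> play_rows:
  dp:
    - [0,-0.03,0.06]
    - [0,-0.03,0.12]
    - [0,-0.03,0.18]
    - [0,-0.03,0.24]
    - [0,-0.03,0.3]
  rot:
    - [0,0,0]
    - [0,0,0]
    - [0,0,0]
    - [0,0,0]
    - [0,0,0]

```text
clock: 23.77
eef_pos: [427.6, -182.1, 199.2]
tcp_rot: [-3.141, 0.0, 0.181]
contact_force: [-1.6, 3.5, 3.4]
opening: 0.166
grasp_force: 48.9
```

>>> play_rows:
  dp:
    - [0,0,0.06]
    - [0,0,0.12]
    - [0,0,0.18]
    - [0,0,0.24]
    - [0,0,0.3]
  rot:
    - [0,0,0]
    - [0,0,0]
    - [0,0,0]
    - [0,0,0]
    - [0,0,0]

```text
clock: 24.18
eef_pos: [427.6, -182.1, 187.2]
tcp_rot: [-3.141, 0.0, 0.181]
contact_force: [-2.3, 5.2, 2.7]
opening: 0.17
grasp_force: 48.9
```

>>> play_rows:
  dp:
    - [0,0,0.06]
    - [0,0,0.1]
    - [0,0,0.1]
    - [0,0,0.1]
    - [0,0,0.1]
  rot:
    - [0,0,0]
    - [0,0,0]
    - [0,0,0]
    - [0,0,0]
    - [0,0,0]

```text
clock: 24.6
eef_pos: [427.6, -182.1, 183.0]
tcp_rot: [-3.141, 0.0, 0.181]
contact_force: [2.0, 4.9, -4.5]
opening: 0.168
grasp_force: 48.7
```

Run:
```python
from h import *
s=telemetry.sense(); print(s['eef_pos'],s['contact_force'])
g=grab('scene')
cv2.imwrite('pics/c6.png',cv2.resize(g['color'][130:210,265:365,::-1],(800,600)[0:1]*1+(640,) if 0 else (800,600),interpolation=2))
w=np.array([478.5,-296.8,160.]); yv=np.array([-.179,.984,0]); xv=np.array([.984,.179,0])
for x in (-10,0,12): print(x,proj(g,[w+80*yv+x*xv]))
print(proj(g,[w]),proj(g,[w+[0,0,10]]))
```

```text
[ 427.61077541 -182.11159405  183.02292197] [ 1.96657744  4.93228352 -4.52632583]
-10 [[295.63600391 173.22212305]]
0 [[298.7212232  171.66225772]]
12 [[302.36102942 169.82233022]]
[[328.11273666 182.73843346]] [[328.2336058  178.38382603]]
```

View pics/c6.png

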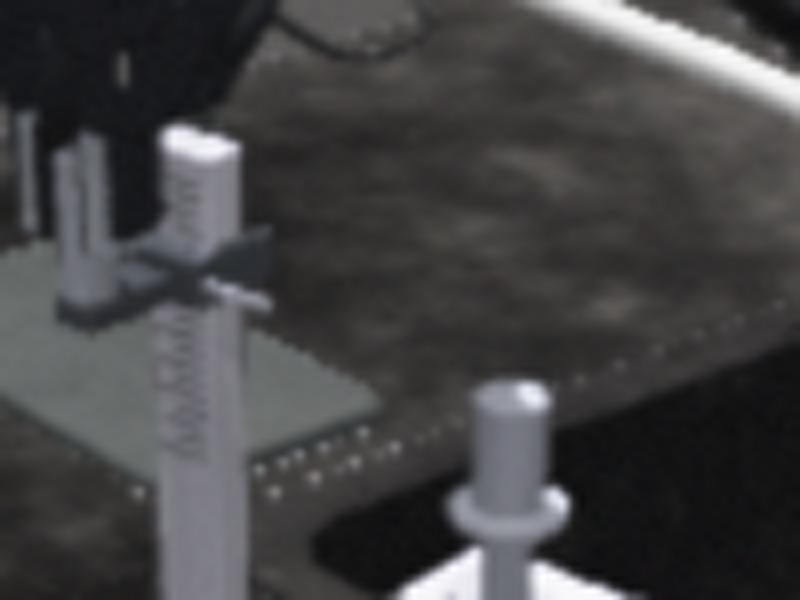

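The pointer end is at (268,302) and the rod top at (511,395) in the crop, so the pointer is still slightly high. I'll fix the pointer's xy from the first top view and compute the level.

Run:
```python
from h import *
g=grab('scene'); t=grab('top')
u0=np.array([190,137])/5+[250,160]-.4
print('tip0 tri',tri((g,(297.6,157.2)),(t,u0)),onz(t,u0,191))
p=onz(t,u0,191)[:2]
d=p-np.array([478.5,-296.8]); print('gauge frame rel well', d@[.984,.179], d@[-.179,.984])
def zfit(u,xy):
    zs=np.arange(130,210,.1); v=proj(g,np.c_[np.tile(xy,(len(zs),1)),zs])[:,1]; return zs[np.argmin(abs(v-u[1]))]
for xy in (p,[478.5-.179*80,-296.8+.984*80]): print('pointer z',zfit((297.6,157.2),xy),zfit((298.1,169.8),xy))
print('rod z',zfit((328.5,182.2),[478.5,-296.8]),zfit((328.6,181.8),[478.5,-296.8]))
# edge detail
G=cv2.cvtColor(g['color'],cv2.COLOR_RGB2GRAY).astype(int)
print(G[164:174,288:303]); print(G[176:192,322:336])
```

```text
tip0 tri [ 460.82234263 -218.56436406  194.99971454] [ 461.13744496 -218.13621025  191.        ]
gauge frame rel well -3.00393579513244 80.51306646455755
pointer z 194.79999999999632 165.399999999998
pointer z 193.89999999999637 164.39999999999804
rod z 161.19999999999823 162.19999999999817
[[ 89  93  93  73  55  50  47  47  47  46  45  41  41  45  49]
 [ 62  64  62  51  46  47  46  47  48  47  45  39  39  41  47]
 [ 48  51  54  60  51  48  47  47  48  46  43  39  38  38  42]
 [ 48  56  88 127  87  73  63  52  46  45  38  37  36  40  41]
 [ 47  54  79 119 138 159 133  86  63  58  43  39  39  41  41]
 [ 47  49  59  75 103 136 136 136 139 127  78  46  41  43  41]
 [ 56  55  61  77  91 118 118 113 119 130 108  53  41  39  39]
 [ 98  90  91 112 111 118 110  83  74  83  78  50  43  41  38]
 [ 95 106 116 128 120 119 110  79  60  58  54  47  45  45  43]
 [107 110 116 127 120 120 111  83  65  60  51  50  49  48  46]]
[[ 48  48  47  46  48  44  46  45  44  41  40  40  43  44]
 [ 48  48  47  50  51  50  49  46  45  43  43  43  44  43]
 [ 47  47  47  49  53  51  49  45  45  42  43  43  44  44]
 [ 52  48  47  48  50  51  53  51  47  44  43  44  44  47]
 [ 60  57  55  60  71  83  86  87  90  82  66  51  50  50]
 [ 64  63  77 104 129 135 138 163 205 201 157  82  72  58]
 [ 68  79 111 136 147 150 152 180 226 230 208 129  71  57]
 [ 68  79 109 140 148 152 154 166 200 228 218 154  74  57]
 [ 68  74  95 119 136 149 153 155 163 179 170 119  66  54]
 [ 76  75  88 105 118 123 129 131 131 129 118  84  58  50]
 [ 81  72  87 102 108 114 120 120 119 117 105  75  50  42]
 [ 67  67  85 103 108 116 119 119 119 115 102  70  37  26]
 [ 60  67  86 102 110 115 120 119 119 114 100  66  28  16]
 [ 55  63  85 102 110 117 121 120 118 112 100  65  25  19]
 [ 48  58  81 103 110 116 121 119 119 113 101  64  23  18]
 [ 44  53  81 105 111 115 120 119 118 112 100  64  24  19]]
```

>>> play_rows:
  dp:
    - [0,0,0.04]
    - [0,0,0.08]
    - [0,0,0.08]
    - [0,0,0.08]
    - [0,0,0.08]
  rot:
    - [0,0,0]
    - [0,0,0]
    - [0,0,0]
    - [0,0,0]
    - [0,0,0]

```text
clock: 25.17
eef_pos: [427.6, -182.1, 180.2]
tcp_rot: [-3.141, 0.0, 0.181]
contact_force: [0.7, 5.3, -1.4]
opening: 0.172
grasp_force: 49.0
```

Run:
```python
from h import *
print(telemetry.sense()['eef_pos'])
g=grab('scene'); G=cv2.cvtColor(g['color'],cv2.COLOR_RGB2GRAY).astype(int)
print(G[166:176,288:303])
def zfit(v,xy):
    zs=np.arange(130,210,.1); q=proj(g,np.c_[np.tile(xy,(len(zs),1)),zs])[:,1]; return zs[np.argmin(abs(q-v))]
w=np.array([478.5,-296.8])
for x in (-3,0,3):
    xy=w+80*np.array([-.179,.984])+x*np.array([.984,.179]); print(x,[zfit(v,xy).round(1) for v in (170,170.5,171,171.5,172)])
# top-view check: pointer pixel row/col with current height
```

```text
[ 427.60017574 -182.12706114  180.23312524]
[[ 67  70  65  58  48  48  48  46  47  48  44  40  38  40  43]
 [ 52  53  52  53  49  47  48  47  48  45  43  39  37  40  42]
 [ 49  53  68  84  80  66  55  48  48  49  45  40  38  41  42]
 [ 46  55  80 114 137 134 104  69  64  52  45  42  41  41  42]
 [ 50  51  61  82 104 124 136 149 137  87  63  46  43  42  40]
 [ 60  53  57  67  91 114 117 125 127 133 123  60  44  43  40]
 [ 76  81  97 110 113 118 111  90  83  98  93  55  46  44  41]
 [104 102 111 126 120 121 111  83  70  66  60  50  49  48  47]
 [ 96 109 121 128 120 121 113  91  98  99  68  62  56  52  50]
 [106 109 117 126 120 119 112  94 106 110 103  99  64  57  52]]
-3 [np.float64(165.1), np.float64(163.9), np.float64(162.7), np.float64(161.5), np.float64(160.3)]
0 [np.float64(164.0), np.float64(162.8), np.float64(161.6), np.float64(160.4), np.float64(159.2)]
3 [np.float64(162.9), np.float64(161.7), np.float64(160.5), np.float64(159.3), np.float64(158.1)]
```

The pointer now reads about 161–162 against the rod top at about 161, and the pin-based estimate agrees. I'll release and retreat.

>>> play_rows:
  dp:
    - [0,0,0.01]
    - [0,0,0.01]
    - [0,0,0.01]
    - [0,0,0.01]
    - [0,0,0.01]
  rot:
    - [0,0,0]
    - [0,0,0]
    - [0,0,0]
    - [0,0,0]
    - [0,0,0]
  fingers: 0.7

```text
clock: 25.63
eef_pos: [427.8, -182.6, 180.0]
tcp_rot: [3.141, -0.0, 0.181]
contact_force: [0.5, -0.0, 0.0]
opening: 0.699
grasp_force: 0.0
```

>>> play_rows:
  dp:
    - [0,0,0]
    - [0,0,0]
    - [0,0,0]
  rot:
    - [0,0,0]
    - [0,0,0]
    - [0,0,0]

```text
clock: 25.88
eef_pos: [427.7, -182.4, 179.9]
tcp_rot: [3.141, -0.0, 0.181]
contact_force: [-0.0, -0.7, 0.7]
opening: 0.702
grasp_force: 0.0
```

>>> play_rows:
  dp:
    - [0,0,-0.5]
    - [0,0,-1.0]
    - [0,0,-1.6]
    - [0,0,-2.3]
    - [0,0,-3.0]
  rot:
    - [0,0,0]
    - [0,0,0]
    - [0,0,0]
    - [0,0,0]
    - [0,0,0]

```text
clock: 26.3
eef_pos: [427.3, -182.2, 300.9]
tcp_rot: [-3.141, 0.001, 0.181]
contact_force: [0.1, -0.4, -0.8]
opening: 0.702
grasp_force: 0.0
```

>>> play_rows:
  dp:
    - [0,0,0]
    - [0,0,0]
    - [0,0,0]
    - [0,0,0]
    - [0,0,0]
  rot:
    - [0,0,0]
    - [0,0,0]
    - [0,0,0]
    - [0,0,0]
    - [0,0,0]

```text
clock: 26.72
eef_pos: [427.1, -182.0, 298.7]
tcp_rot: [-3.14, 0.002, 0.181]
contact_force: [-0.5, -0.3, -0.2]
opening: 0.701
grasp_force: 0.0
```

Run:
```python
from h import *
print(telemetry.sense()['eef_pos'])
g=grab('scene'); G=cv2.cvtColor(g['color'],cv2.COLOR_RGB2GRAY).astype(int)
print(G[168:175,288:303]); print(G[178:187,322:336]); print(G[150:162,268:282])
t=grab('top'); T=cv2.cvtColor(t['color'],cv2.COLOR_RGB2GRAY).astype(int)
w=np.array([478.5,-296.8]); xy=w+80*np.array([-.179,.984]); print(proj(t,[[*xy,161]]),proj(g,[[427.5,-184,z] for z in(200,205,210)]))
save(t,'t9.png'); print(T[182:194,278:298])
```

```text
[ 427.07973776 -182.03543255  298.67636835]
[[ 48  52  71  91  85  73  64  51  48  48  45  38  38  40  41]
 [ 48  56  83 121 153 161 145 100  70  54  47  43  42  41  43]
 [ 49  53  61  82 114 139 161 175 155  94  63  47  41  40  38]
 [ 59  54  61  67  91 116 127 139 139 142 123  61  44  41  38]
 [ 77  80  96 111 112 118 110  91  87 100  95  54  46  43  41]
 [106 102 110 124 121 120 112  84  68  68  59  50  48  47  46]
 [ 96 108 120 128 120 121 111  91  99  98  69  62  58  51  49]]
[[ 49  47  47  48  52  52  49  47  46  43  44  45  44  44]
 [ 54  49  47  49  53  60  59  55  50  44  43  44  45  48]
 [ 61  58  57  73 100 133 135 125 104  82  66  51  51  47]
 [ 63  69 101 163 208 218 218 215 211 200 157  79  70  57]
 [ 67  95 160 212 227 231 230 229 229 226 201 113  69  57]
 [ 69  85 132 175 181 186 185 187 185 183 170 120  68  56]
 [ 70  76  97 125 141 151 156 155 154 150 133 100  64  54]
 [ 77  76  88 105 117 124 130 129 130 125 111  81  57  50]
 [ 81  74  87 102 108 114 120 119 119 115 103  75  51  41]]
[[ 84  82  82  87  96 107 109 128 154 124  87  61  57  51]
 [ 83  74  71  87 129 1
[... 801 characters left out ...]
75 76]
 [75 57 50 46 46 45 42 40 39 38 39 47 65 81 83 83 83 82 75 69]
 [67 54 46 46 44 44 41 41 41 41 43 53 67 73 73 68 64 58 53 49]
 [60 49 45 46 44 42 41 41 41 42 42 45 51 54 54 51 45 36 33 36]
 [54 48 46 44 44 41 41 40 41 41 41 39 42 51 63 61 42 26 31 33]
 [50 46 46 43 43 42 40 41 41 39 37 31 35 50 71 71 45 29 29 33]
 [48 46 45 44 40 42 42 42 41 39 31 29 31 48 70 73 48 27 28 32]
 [48 44 44 43 42 41 41 42 41 34 29 28 30 47 69 72 55 30 24 24]
 [47 43 44 43 41 41 41 40 37 32 29 28 29 40 59 62 52 36 22 21]
 [45 44 44 41 40 41 40 40 37 30 28 25 25 28 38 41 33 27 20 21]
 [46 44 42 42 41 41 41 38 32 28 25 26 30 39 40 24 22 21 18 20]
 [44 44 42 41 41 41 40 35 29 27 28 40 62 80 76 32 19 21 22 24]]
```

```bash
python3 -c "
from h import *
print(r.sign_off())"
```

```text
the job is handed in; nothing more can be done
None
```

The job is handed in, though the sign-off returned no verdict: the rod stands on the well floor about 57.5 mm down, seated with roughly 10 N over the sliding friction, and the pointer measured level with the rod top to within about 2 mm.

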